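Fit the rotor on the drive pins of a small centrifuge

TASK

Put the loose aluminium rotor on the spindle of the open centrifuge: turn it until its holes find the three drive pins and it drops onto them, then push it down until it snaps over the spindle and sits fully home on the drive flange. Let the pins find the holes gently, never lean hard on them (a hand's push of some 15 N snaps it home, 50 N would bend the drive), do not tip the rotor over, leave the other things on the bench where they are, and let go of the rotor at the end.

Things in the scene. Friction and masses are not known exactly. Their poses are not given: they have to be found in the camera images.
- rotor: Six-place tube rotor, bare aluminium, loose, about 0.28 kg, flat on the bench. Disc 96 mm across, rim 26 mm high with six dark tube pockets. Origin: centre of the underside, z up its axis. Underside: a bore 13.8 mm wide, 34 mm deep, mouth chamfered; six through holes 7.6 mm wide on a circle of 21 mm radius, at 0, 60, 120... degrees from its x. Any of the six positions fits.
- grip (a point): On the rotor's axis, 50 mm above its underside: the place to hold it, in the middle of its grip bar. The bar is 42 mm long along the rotor's x and 20 mm thick along its y, with flat sides from 30 to 62 mm above the underside; below it is a round hub 26 mm across, and the rim stands 26 mm high.
- seat (a point): Centre of the top face of the drive flange (58 mm across) in the bowl, on the spindle's axis, z up, 38 mm above the bench: the rotor is home when its origin lies here. Three pins, 6 mm thick and 14 mm high, rise from this face 120 degrees apart on a circle of 21 mm radius. They may stand at any angle; it is not reported: look, or feel for it.
- nose (a point): Tip of the spindle's nose, 32 mm above seat; the nose is 12 mm thick, its top 8 mm tapered to 4 mm. The spindle turns against a drag of 0.12 N m: a rotor resting on the pin tops by its weight slides round over them, one pressed with some 10 N drags the spindle along. Three spring balls in the nose stop the rotor 8 mm above home, pins already in its holes; a push of 10 to 18 N takes it past.
- centrifuge: Small white bench centrifuge, standing fast on the bench: 171 x 151 mm, top 61 mm high, in it a round bowl 116 mm wide. Origin: under the spindle's axis at bench height; x points to its rear, where the clear lid stands open, leaning back (it stays so): its hinge is 84 mm behind the spindle axis, its top edge about 205 mm high.
- tally: Steel hand tally counter, 44 x 51 x 40 mm, a bystander. Origin: centre of its underside.
- marker: Felt marker, 138 mm long, 12 mm thick, lying, a bystander. Origin: centre of its underside.
- carton: Small white carton, 35 x 63 x 18 mm, a bystander. Origin: centre of its underside.
- microscope_a: Tall white microscope, standing fast, right of the work: 462 mm high. Origin: centre of its foot at bench height. Its binocular head reaches towards the robot to 0.25 m from the origin, its eyepieces up to 0.43 m high: the arm cannot pass at working height in front of it; cross above 0.45 m, or well back.

How it is judged:
By the outcome, as a careful person would: the job done as asked, in the order asked, and still so for the second after the job is handed in, with the robot touching nothing.
It also fails if it takes over 58 s, if anything falls off the work surface, if the arm or the gripper's body presses on something with over 40 N, if the wrist force passes 120 N, or if a joint passes its speed limit or range.

ROBOT

A 6-joint arm with a two-finger parallel gripper is mounted at the origin on a cart in front of the work surface, level with it; the furniture and walls round the work are solid. World frame = base frame: x ahead of the robot, y to its left, z up, the work surface at z = 0. Lengths are in m, angles in rad, forces in N, time in s.
With the tool pointing down it reaches from about 0.275 to 0.85 m from the base axis. Payload 5.2 kg.
Tool frame: the origin (TCP) lies midway between the tips of the shut fingers; the grasp point (between the pads) lies ctrl.grip_point_offset behind it (ctrl.grip_point_offset is the distance from the TCP to the grasp point, in m); x points along the fingers, z is the direction in which the jaws open and shut, and the axes are right-handed (so a half turn about x gives the same grasp; the last joint's range is limited). The gripper opens to 85 mm and grips with 20 to 120 N. Pads are 22 mm wide; open, the fingers measure 114 mm over their backs; the gripper's body (76 mm by 85 mm) begins 54 mm behind the grasp point. The pads swing forward as they close: fully open they stand 13 mm farther back than shut.
Start: joints at [-1.524, 0.259, 1.535, -0, 1.348, -0.203], TCP at [0.136, -0.533, 0.198] pointing down, gripper open.
Joint ranges: [-3.14, 3.14], [-0.91, 2.08], [0.19, 2.58], [-1.22, 4.36], [0.22, 2.71], [-3.12, 3.12]. Speed limits (rad/s): [2.57, 2.57, 3.14, 3.14, 3.14, 3.14].

INTERFACE

Orientations are given as a unit quaternion [w, x, y, z].
In Python, from cell import ctrl, imaging, outline_of gives the robot as it stands.
- The arm moves only by the tool jog_arm, never from a script. Its argument "series" is a list of rows, each a list of 6 numbers: the shift along the tool's x, y, z in m, then the turn, a rotation vector about the tool's x, y, z in rad. In form: [[tx, ty, tz, ax, ay, az], ...]. A call has 1 to 20 rows; each row is the pose to reach, as a shift and turn from the pose commanded when the call began, along the tool's axes at that moment; what a row does not reach only later rows make up. A row lasts 1/10 s, in which the tool goes at most 50 mm and 8.59 degrees, less where a joint would pass 70% of its speed; a pose out of reach is approached as far as the arm can. A call with a gripper value outside its range is refused whole. "fingers" is the opening, from 0 (shut) to 1 (fully open), set as the call begins (left out, the last holds). The fingers move at their own pace and stop on an object; "squeeze" is the grip in N (left out, the last holds). Time passes only in rows, so rows that repeat a pose let the fingers close. It gives the time, the measured TCP pose, the force and the opening at its end, in the units of the state.
- ctrl.observe(): the state, without advancing time (a new reading comes with each control period).
- imaging.snapshot(name): name is "scene" or "top" or "wrist"; returns a dict with "frame" (384x512x3 uint8, red, green, blue), "fovy" (degrees; the focal length in pixels is half the picture's height over the tangent of half this angle, whatever the lens; pixels are square), "cx", "cy" (the principal point, pixels), "dist_coeffs" ([k1, k2, p1, p2, k3] as OpenCV has them; the pictures are not rectified), "cam_to_world" (4x4, takes a point from camera to world coordinates). Camera axes: x right, y up, looking along -z (the intrinsics and any distortion apply to the point x, -y, -z); pixel columns grow to the right and rows downward; lengths in m; the calibration is good to about 2 mm. A picture is of the moment at which its call begins. There is no depth.
- ctrl.finish_job(): hands the job in, once; it reports no verdict.
Trained networks look in a picture, given as the dict that the camera call returned (one of the last four; its "shot" number tells which), for a name from the list of things; names that differ only in an ending like _2 or _b are one class to them, and where a whole thing is asked for, a point or a joint stands for the part that bears it (a point fixed in the world has none). Each returns a list of dicts, best first, with "confidence" (0 to 1); they miss things now and then, are a little off and sometimes report something else, mostly with a low value. They report only what shows in the picture. A call takes as long as a camera call.
- outline_of(thing, picture): "region" (384x512 bool, what is visible of it) and "uv" ([column, row] in pixels, amid what is visible of it).
The state is a dict: "clock": time; "joint_positions": joint angles; "qd": joint speeds; "joint_torque": joint torques, N m; "ee_pos": TCP position; "orientation": TCP orientation; "ft_force": force on the tool from outside, world axes, zero at the start; "wrist_torque": the same for the moment, N m; "width": finger opening in m.
Only numpy, scipy, OpenCV 4.12 (cv2) and the standard library are available. Lean on these libraries where they do the work, as an engineer would, in place of code of your own. Each camera call takes 0.05 s, during which the arm holds its last target.

## Working session

There is one attempt and no reset: what is moved stays moved. The work goes in short steps, Python scripts to look and compute and a tool call to move; the robot and the scene stay as the last step left them, time stands still between calls to the robot, and variables do not carry over. Pictures are saved under pics/ and viewed, and the job is handed in when it is done.

Besides the shell and the picture viewer there is one more tool, called after "Request:" by a JSON object that holds its "fn" and its "kwargs". jog_arm: Moves the arm, as the interface text tells. Its arguments: {"type":"object","properties":{"series":{"type":"array","items":{"type":"array","items":{"type":"number"}}},"fingers":{"type":"number"},"squeeze":{"type":"number"}},"required":["series"]}

```bash
ls; mkdir -p pics; cat > h.py <<'E'
import numpy as np, cv2
from cell import ctrl, imaging, outline_of
def snap(n,f):
    p=imaging.snapshot(n); cv2.imwrite('pics/'+f+'.png',p['frame'][:,:,::-1]); return p
def K(p):
    f=p['frame'].shape[0]/2/np.tan(np.radians(p['fovy'])/2)
    return np.array([[f,0,p['cx']],[0,f,p['cy']],[0,0,1.]]),np.array(p['dist_coeffs'],float)
def plane(p,uv,z):
    k,d=K(p); uv=np.array(uv,float).reshape(-1,1,2)
    n=cv2.undistortPoints(uv,k,d).reshape(-1,2)
    T=np.array(p['cam_to_world']); r=np.c_[n[:,0],-n[:,1],-np.ones(len(n))]@T[:3,:3].T
    o=T[:3,3]; t=(z-o[2])/r[:,2]; return o+r*t[:,None]
def proj(p,X):
    k,d=K(p); T=np.array(p['cam_to_world']); X=np.array(X,float).reshape(-1,3)
    c=(X-T[:3,3])@T[:3,:3]; c=c*[1,-1,-1]
    return cv2.projectPoints(c.reshape(-1,1,3),np.zeros(3),np.zeros(3),k,d)[0].reshape(-1,2)
E
python3 - <<'E'
from h import *
print({k:np.round(v,3) if not isinstance(v,dict) else v for k,v in ctrl.observe().items()}, ctrl.grip_point_offset)
for n in ['scene','top','wrist']:
    p=snap(n,n+'0'); print(n,p['fovy'],np.round(p['cam_to_world'],3).tolist())
    for t in ['rotor','centrifuge','tally','marker','carton','microscope_a','nose','grip']:
        try:
            for o in outline_of(t,p)[:2]: print(t,round(o['confidence'],2),np.round(o['uv']),o['region'].sum())
        except Exception as e: print(t,e)
E
```

```text
pics
{'clock': np.float64(0.0), 'joint_positions': array([-1.524,  0.259,  1.536,  0.   ,  1.348, -0.203]), 'qd': array([ 0.002,  0.001, -0.001, -0.001, -0.001,  0.001]), 'joint_torque': array([ 2.0000e-03, -4.4603e+01, -2.9057e+01, -0.0000e+00,  1.2000e-02,
       -0.0000e+00]), 'ee_pos': array([ 0.136, -0.532,  0.197]), 'orientation': array([ 0.558,  0.434,  0.559, -0.433]), 'ft_force': array([0.904, 0.572, 0.914]), 'wrist_torque': array([ 0.027,  0.046, -0.039]), 'width': np.float64(0.086)} 0.0187
scene 54.82221983795069 [[0.847, 0.364, -0.388, 0.206], [-0.532, 0.572, -0.625, -0.526], [-0.005, 0.735, 0.678, 0.659], [0.0, 0.0, 0.0, 1.0]]
rotor 0.74 [213. 204.] 1057
centrifuge 0.87 [213. 134.] 5496
tally 0.76 [238. 258.] 422
marker 0.91 [285. 327.] 391
carton 0.61 [253. 185.] 313
microscope_a 0.55 [211. 205.] 1144
grip 0.55 [215. 204.] 1109
top 56.814821540883074 [[0.029, 0.992, -0.123, 0.427], [-1.0, 0.028, -0.011, 0.032], [-0.007, 0.123, 0.992, 0.929], [0.0, 0.0, 0.0, 1.0]]
rotor 0.83 [235. 226.] 1109
centrifuge 0.61 [153. 180.] 7524
tally 0.56 [303. 239.] 244
marker 0.69 [368. 244.] 207
carton 0.76 [232. 177.] 317
nose 0.66 [154. 180.] 7481
grip 0.65 [236. 223.] 1099
wrist 66.23516393839712 [[0.247, 0.936, 0.25, 0.2], [-0.969, 0.239, 0.062, -0.517], [-0.002, -0.257, 0.966, 0.374], [0.0, 0.0, 0.0, 1.0]]
```

View pics/scene0.png

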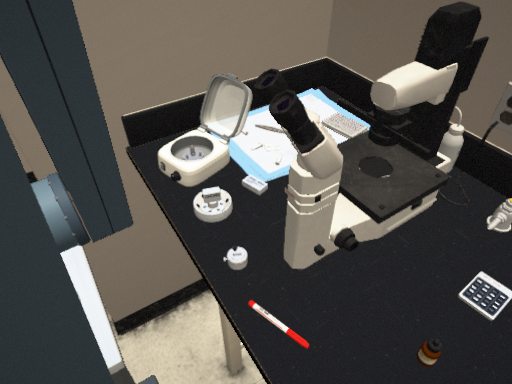

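View pics/top0.png

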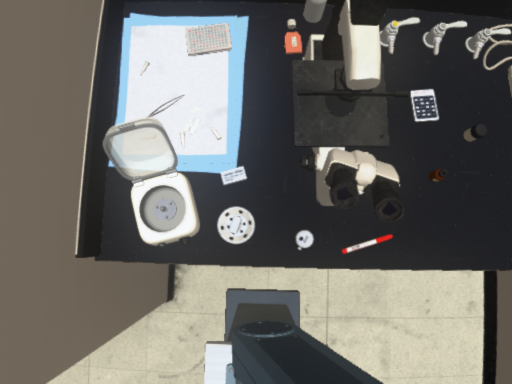

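View pics/wrist0.png

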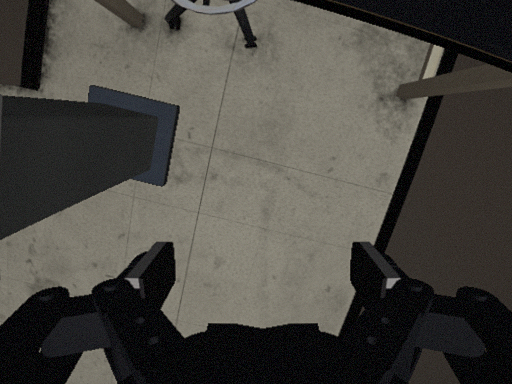

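```bash
python3 - <<'E'
from h import *
p=imaging.snapshot('top'); f=p['frame'][:,:,::-1]
a=cv2.resize(f[100:260,90:290],None,fx=4,fy=4,interpolation=cv2.INTER_CUBIC)[:600,:800]; cv2.imwrite('pics/topz.png',a)
s=cv2.imread('pics/scene0.png'); cv2.imwrite('pics/scz.png',cv2.resize(s[60:230,140:280],None,fx=5,fy=5,interpolation=cv2.INTER_CUBIC)[:600*2:,:][:850]); 
s=s[65:225,145:275]; cv2.imwrite('pics/scz.png',cv2.resize(s,None,fx=3.7,fy=3.7,interpolation=cv2.INTER_CUBIC))
print('rotor',plane(p,[[236,226]],.026)); print('bowl',plane(p,[[164,209]],.038)); 
print('scope',plane(p,[[345,205],[390,215],[400,180]],.43)); print(plane(p,[[303,239],[345,250],[232,176],[384,240]],0.02))
print('edge',plane(p,[[100,258],[300,268]],0.0),plane(p,[[150,120],[110,165],[177,150]],.2))
print(proj(p,[0,0,0]))
E
```

```text
rotor [[0.45416751 0.08764841 0.026     ]]
bowl [[0.4910634  0.27133377 0.038     ]]
scope [[ 0.47588456 -0.09051546  0.43      ]
 [ 0.46328759 -0.15544613  0.43      ]
 [ 0.51420288 -0.17117631  0.43      ]]
[[ 0.42607469 -0.08361561  0.02      ]
 [ 0.40074685 -0.19149033  0.02      ]
 [ 0.58347383  0.10297629  0.02      ]
 [ 0.42821714 -0.29297565  0.02      ]]
edge [[ 3.58475293e-01  4.47095506e-01  0.00000000e+00]
 [ 3.51256006e-01 -7.96397043e-02 -1.11022302e-16]] [[0.67048539 0.27097039 0.2       ]
 [0.56973178 0.35100743 0.2       ]
 [0.60529959 0.20775919 0.2       ]]
[[265.41925466 405.30142026]]
```

View pics/topz.png

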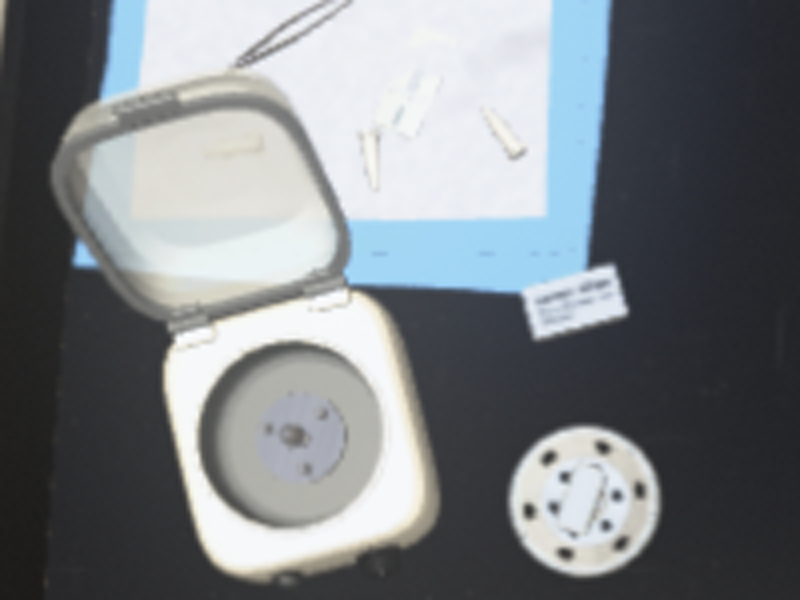

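View pics/scz.png

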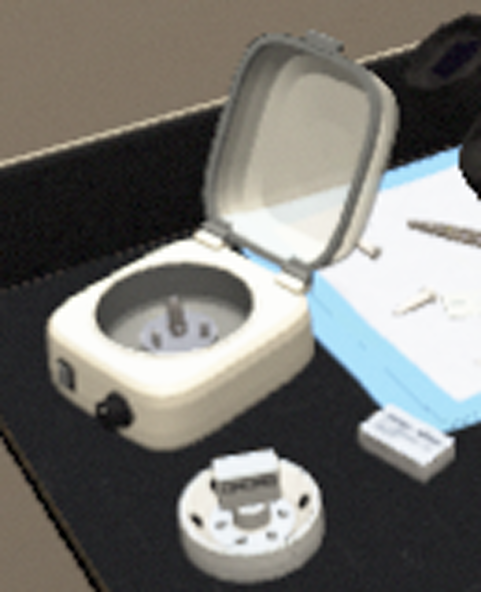

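```bash
cat >> h.py <<'E'
from scipy.spatial.transform import Rotation as R
def cur():
    s=ctrl.observe(); q=s['orientation']; return np.array(s['ee_pos']),R.from_quat([q[1],q[2],q[3],q[0]]),s
def rel(p0,R0,p,Rt):
    return np.r_[R0.inv().apply(np.array(p)-p0),(R0.inv()*Rt).as_rotvec()]
E
python3 - <<'E'
from h import *
p,r,s=cur(); print(p,r.as_matrix().round(3))
print('up .2/back', rel(p,r,[0.08,-0.31,0.42],r).round(3))
# after: arc
p1=np.array([0.08,-.31,.42])
for i in range(1,13):
    a=.13*i; z=R.from_rotvec([0,0,a]); print(rel(p1,r,z.apply(p1),z*r).round(3).tolist())
E
```

```text
[ 0.13597558 -0.53292589  0.19820927] [[-0.     0.969  0.247]
 [ 0.     0.247 -0.969]
 [-1.    -0.    -0.   ]]
up .2/back [-0.222  0.001 -0.23   0.     0.     0.   ]
[-0.0, 0.041, -0.003, -0.13, -0.0, -0.0]
[-0.0, 0.082, -0.011, -0.26, -0.0, -0.0]
[-0.0, 0.122, -0.024, -0.39, -0.0, -0.0]
[-0.0, 0.159, -0.043, -0.52, -0.0, -0.0]
[-0.0, 0.194, -0.066, -0.65, -0.0, -0.0]
[-0.0, 0.225, -0.093, -0.78, -0.0, -0.0]
[-0.0, 0.252, -0.124, -0.91, -0.0, -0.0]
[0.0, 0.276, -0.159, -1.04, -0.0, -0.0]
[0.0, 0.294, -0.196, -1.17, -0.0, -0.0]
[0.0, 0.308, -0.235, -1.3, -0.0, -0.0]
[0.0, 0.316, -0.276, -1.43, -0.0, -0.0]
[0.0, 0.319, -0.318, -1.56, -0.0, -0.0]
```

Request:
{"fn": "jog_arm", "kwargs": {"series": [[-0.04,0,0,0,0,0],[-0.08,0,0,0,0,0],[-0.12,0,-0.02,0,0,0],[-0.15,0,-0.05,0,0,0],[-0.18,0,-0.09,0,0,0],[-0.2,0,-0.13,0,0,0],[-0.22,0,-0.17,0,0,0],[-0.22,0,-0.2,0,0,0],[-0.22,0,-0.23,0,0,0],[-0.22,0,-0.23,0,0,0],[-0.22,0,-0.23,0,0,0]]}}

```text
clock: 2.5
ee_pos: [0.0791, -0.31, 0.4187]
orientation: [0.559, 0.433, 0.558, -0.435]
ft_force: [0.2, -0.2, -0.6]
width: 0.0853
```

Request:
{"fn": "jog_arm", "kwargs": {"series": [[0,0.041,-0.003,-0.13,0,0],[0,0.082,-0.011,-0.26,0,0],[0,0.122,-0.024,-0.39,0,0],[0,0.159,-0.043,-0.52,0,0],[0,0.194,-0.066,-0.65,0,0],[0,0.225,-0.093,-0.78,0,0],[0,0.252,-0.124,-0.91,0,0],[0,0.276,-0.159,-1.04,0,0],[0,0.294,-0.196,-1.17,0,0],[0,0.308,-0.235,-1.3,0,0],[0,0.316,-0.276,-1.43,0,0],[0,0.319,-0.318,-1.56,0,0],[0,0.319,-0.318,-1.56,0,0],[0,0.319,-0.318,-1.56,0,0]]}}

```text
clock: 3.9
ee_pos: [0.3102, 0.0779, 0.4179]
orientation: [0.702, -0.086, 0.702, 0.085]
ft_force: [0.2, -0.7, -0.5]
width: 0.0851
```

```bash
python3 - <<'E'
from h import *
p,r,s=cur(); print(p,r.as_matrix().round(3),s['joint_positions'].round(2),s['ft_force'])
w=snap('wrist','w1'); print(np.round(w['cam_to_world'],3).tolist())
E
```

```text
[0.31018778 0.07788379 0.41787182] [[-0.001 -0.24   0.971]
 [-0.     0.971  0.24 ]
 [-1.    -0.    -0.001]] [-0.11 -0.24  1.52 -0.    1.86 -0.35] [ 0.1851265  -0.67259752 -0.51399997]
[[0.971, -0.231, -0.062, 0.296], [0.239, 0.938, 0.249, 0.142], [0.001, -0.257, 0.966, 0.594], [0.0, 0.0, 0.0, 1.0]]
```

View pics/w1.png

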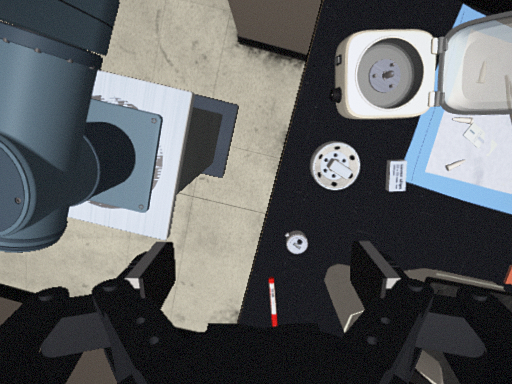

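```bash
python3 - <<'E'
from h import *
p,r,s=cur(); print(rel(p,r,[.505,.21,.20],r).round(3))
E
```

```text
[0.218 0.083 0.221 0.    0.    0.   ]
```

Request:
{"fn": "jog_arm", "kwargs": {"series": [[0.02,0.01,0.03,0,0,0],[0.05,0.02,0.06,0,0,0],[0.08,0.03,0.09,0,0,0],[0.11,0.04,0.12,0,0,0],[0.14,0.055,0.15,0,0,0],[0.17,0.065,0.18,0,0,0],[0.2,0.075,0.21,0,0,0],[0.22,0.083,0.22,0,0,0],[0.22,0.083,0.22,0,0,0],[0.22,0.083,0.22,0,0,0]]}}

```text
clock: 4.95
ee_pos: [0.5043, 0.2076, 0.1976]
orientation: [0.701, -0.083, 0.703, 0.083]
ft_force: [0.8, -0.1, -1.0]
width: 0.0854
```

```bash
python3 - <<'E'
from h import *
p,r,s=cur(); print(p,s['clock'],s['ft_force'])
w=snap('wrist','w2'); print(np.round(w['cam_to_world'],3).tolist())
f=cv2.imread('pics/w2.png')
print(proj(w,[[.491,.271,.038],[.454,.088,.026]]))
cv2.imwrite('pics/w2b.png',cv2.resize(f,(800,600),interpolation=cv2.INTER_CUBIC))
E
```

```text
[0.50430161 0.20763699 0.19756522] 4.95 [ 0.84596607 -0.05645727 -0.96918719]
[[0.972, -0.225, -0.059, 0.49], [0.233, 0.94, 0.25, 0.271], [-0.001, -0.257, 0.966, 0.373], [0.0, 0.0, 0.0, 1.0]]
[[263.15639848 120.09288757]
 [202.37168935 255.29495806]]
```

View pics/w2b.png

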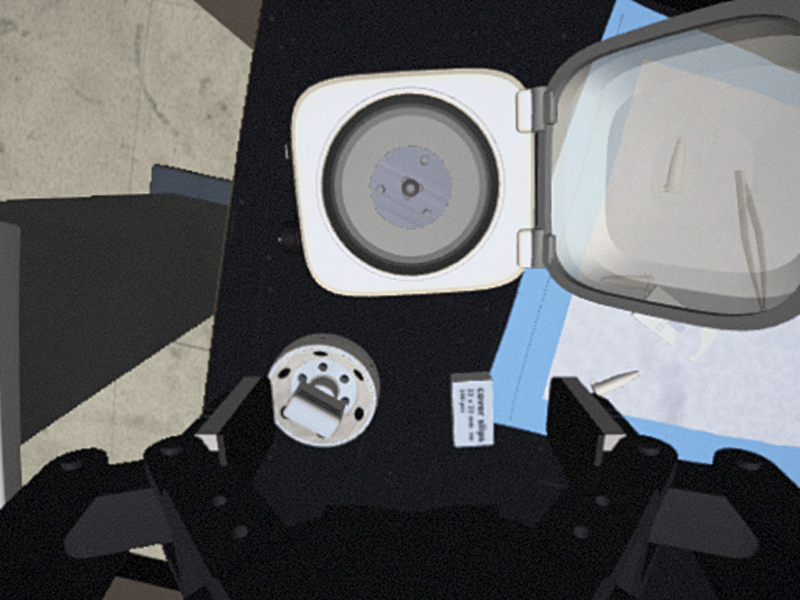

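```bash
python3 - <<'E'
import cv2
f=cv2.imread('pics/w2.png')
a=f[80:160,223:303]; cv2.imwrite('pics/z1.png',cv2.resize(a,(600,600),interpolation=cv2.INTER_CUBIC))
a=f[205:295,160:250]; cv2.imwrite('pics/z2.png',cv2.resize(a,(600,600),interpolation=cv2.INTER_CUBIC))
E
```

```text
(no output)
```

View pics/z1.png

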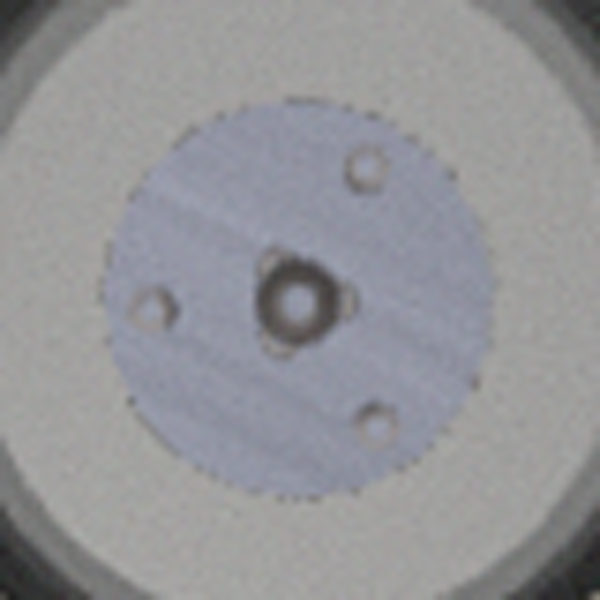

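View pics/z2.png

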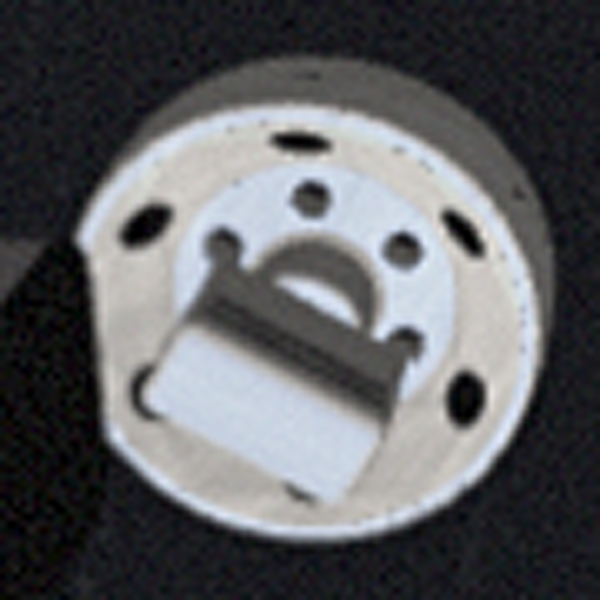

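```bash
python3 - <<'E'
from h import *
w=imaging.snapshot('wrist')
def c(P,x0,y0,s): return (np.array(P,float)+.5)/s-.5+[x0,y0]
pins=plane(w,c([[367,167],[153,310],[378,424]],223,80,7.5),.052)[:,:2]
print(pins, 'circ', [np.linalg.norm(pins[i]-pins[j])/np.sqrt(3) for i,j in((0,1),(1,2),(2,0))])
ce=pins.mean(0); print('pin centre',ce, 'ang',np.degrees(np.arctan2(*(pins-ce).T[::-1])))
print('flange',plane(w,c([[298.5,297.5]],223,80,7.5),.038),'nose',plane(w,c([[297,303]],223,80,7.5),.07))
bar=plane(w,c([[200,325],[383,435],[340,503],[150,400]],160,205,600/90),.062)[:,:2]
print(bar,bar.mean(0)); d=bar[1]-bar[0]; d2=bar[2]-bar[3]; print(np.degrees(np.arctan2(d[1],d[0])),np.degrees(np.arctan2(d2[1],d2[0])),np.linalg.norm(d),np.linalg.norm(d2),np.linalg.norm(bar[3]-bar[0]))
f=cv2.imread('pics/w2.png')
rim=c([[300,106],[200,125],[130,165],[80,235],[450,170],[505,230],[540,310],[535,390],[500,460],[420,515],[320,538],[230,525],[150,480]],160,205,600/90)
X=plane(w,rim,.026)[:,:2]
from scipy.optimize import least_squares
s=least_squares(lambda q:np.hypot(*(X-q[:2]).T)-q[2],[.45,.088,.048]); print('rim',s.x,s.fun.round(4))
t=imaging.snapshot('top')
tb=plane(t,c([[292,435]],90,100,4),.07); print('top nose',tb)
tp=plane(t,c([[323,413],[307,469],[268,429]],90,100,4),.052)[:,:2]; print(tp.mean(0),np.degrees(np.arctan2(*(tp-tp.mean(0)).T[::-1])))
print('top rim',plane(t,c([[586,501]],90,100,4),.026))
E
```

```text
[[0.49567151 0.29163626]
 [0.4708169  0.2655548 ]
 [0.50574134 0.25749311]] circ [np.float64(0.020800594470036782), np.float64(0.02069385563171717), np.float64(0.020552017063273254)]
pin centre [0.49074325 0.27156139] ang [  76.20700908 -163.22510406  -43.16777687]
flange [[0.49052762 0.27205307 0.038     ]] nose [[0.49045658 0.2712695  0.07      ]]
[[0.44323892 0.10570372]
 [0.4784907  0.09233353]
 [0.47355903 0.07708492]
 [0.43697056 0.08917914]] [0.4580648  0.09107533]
-20.770591319961206 -18.291159281928913 0.03770211610489536 0.03853551520578862 0.01767354642348144
rim [0.45751135 0.08996322 0.04615176] [ 0.0004 -0.0002  0.0003  0.0003 -0.001  -0.0007  0.0006  0.0007  0.0008
 -0.0005 -0.0005 -0.0001 -0.0001]
top nose [[0.49019561 0.26624248 0.07      ]]
[0.490432   0.26645765] [ -42.47088957 -163.11279741   77.74653057]
top rim [[0.45702549 0.08742911 0.026     ]]
```

```bash
python3 - <<'E'
from h import *
p,r,s=cur(); z=r.as_matrix()[:,2]; a=np.arctan2(z[1],z[0]); print(np.degrees(a))
t=R.from_rotvec([0,0,np.radians(70.5)-a])*r
print(rel(p,r,[.51,.08,.20],t).round(3))
E
```

```text
13.580114879252859
[-0.    -0.126 -0.025 -0.993 -0.     0.002]
```

Request:
{"fn": "jog_arm", "kwargs": {"series": [[0,-0.02,-0.003,-0.14,0,0],[0,-0.04,-0.006,-0.28,0,0],[0,-0.06,-0.01,-0.42,0,0],[0,-0.08,-0.015,-0.56,0,0],[0,-0.1,-0.02,-0.7,0,0],[0,-0.115,-0.023,-0.84,0,0],[0,-0.126,-0.025,-0.93,0,0],[0,-0.126,-0.025,-0.99,0,0],[0,-0.126,-0.025,-0.99,0,0],[0,-0.126,-0.025,-0.99,0,0]]}}

```text
clock: 6.1
ee_pos: [0.5095, 0.081, 0.1994]
orientation: [0.579, -0.408, 0.578, 0.407]
ft_force: [-0.9, -0.5, -0.0]
width: 0.0853
```

```bash
python3 - <<'E'
from h import *
p,r,s=cur(); print(p,s['clock'],s['ft_force'])
w=snap('wrist','w3'); print(np.round(w['cam_to_world'],3).tolist())
f=cv2.imread('pics/w3.png')
u=proj(w,[[.4907,.2715,.038],[.457,.089,.026]]); print(u)
cv2.imwrite('pics/w3b.png',cv2.resize(f,(800,600),interpolation=cv2.INTER_CUBIC))
E
```

```text
[0.50947243 0.08103504 0.1994152 ] 6.1 [-0.86528273 -0.49222707 -0.04021687]
[[0.338, -0.908, -0.246, 0.448], [0.941, 0.327, 0.085, 0.103], [0.003, -0.261, 0.965, 0.375], [0.0, 0.0, 0.0, 1.0]]
[[415.43028188 104.193722  ]
 [252.36540228 129.69023258]]
```

View pics/w3b.png

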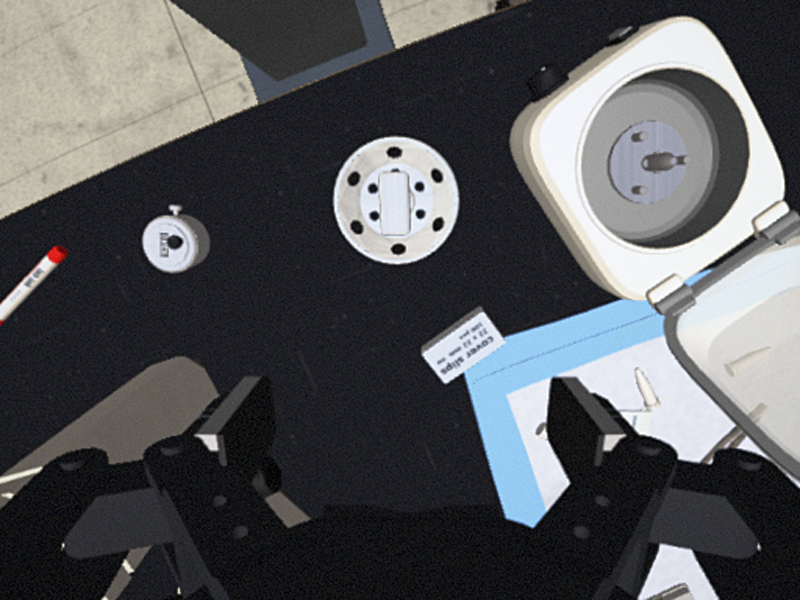

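```bash
python3 - <<'E'
import cv2
f=cv2.imread('pics/w3.png')
a=f[80:180,203:303]; cv2.imwrite('pics/z3.png',cv2.resize(a,(600,600),interpolation=cv2.INTER_CUBIC))
a=f[60:140,375:455]; cv2.imwrite('pics/z4.png',cv2.resize(a,(600,600),interpolation=cv2.INTER_CUBIC))
E
```

```text
(no output)
```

View pics/z3.png

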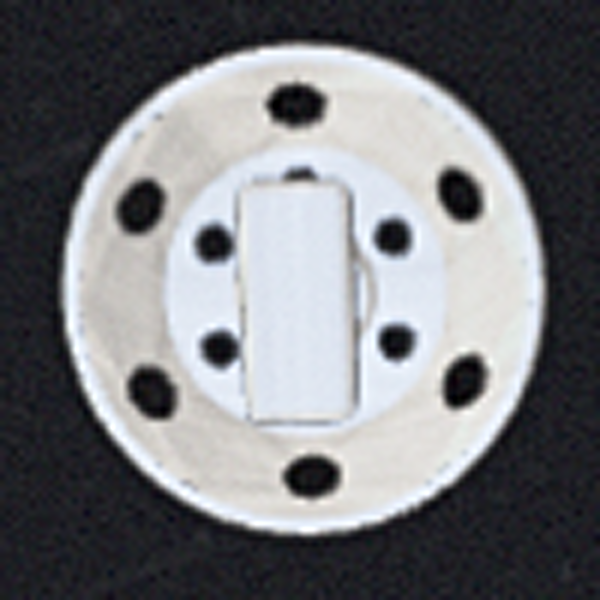

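View pics/z4.png

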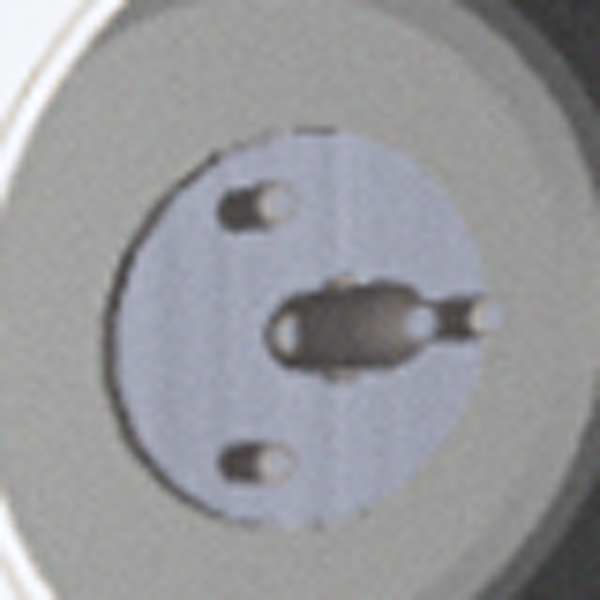

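```bash
python3 - <<'E'
from h import *
w=imaging.snapshot('wrist'); p,r,s=cur()
def c(P,x0,y0,s): return (np.array(P,float)+.5)/s-.5+[x0,y0]
ang=lambda v:np.degrees(np.arctan2(v[:,1],v[:,0]))
pins=plane(w,c([[275,203],[276,462],[486,315]],375,60,7.5),.052)[:,:2]
print('pins',pins.mean(0),ang(pins-pins.mean(0))); print('nose',plane(w,c([[422,322]],375,60,7.5),.07))
print('rim',plane(w,c([[304,288]],203,80,6),.026))
pk=plane(w,c([[296,104],[460,195],[463,381],[312,476],[152,392],[140,206]],203,80,6),.024)[:,:2]
a=ang(pk-pk.mean(0)); print('pockets',pk.mean(0),a, (a%60).round(1))
h=plane(w,c([[215,243],[394,237],[396,341],[220,349]],203,80,6),.024)[:,:2]
a=ang(h-h.mean(0)); print('holes',h.mean(0),a, np.hypot(*(h-h.mean(0)).T))
b=plane(w,c([[245,183],[347,180],[355,420],[252,422]],203,80,6),.062)[:,:2]
print('bar',b.mean(0),ang(np.array([b[1]-b[2],b[0]-b[3]])))
z=r.as_matrix()[:,2]; print('zaz',np.degrees(np.arctan2(z[1],z[0])))
E
```

```text
pins [0.48956374 0.27044912] [-163.13089208  -43.40149672   76.5283016 ]
nose [[0.4899294  0.27146526 0.07      ]]
rim [[0.45493487 0.09097172 0.026     ]]
pockets [0.45607213 0.09045594] [ 162.27744844  102.14844538   42.08041528  -17.50147081  -77.66668975
 -137.78994461] [42.3 42.1 42.1 42.5 42.3 42.2]
holes [0.455967   0.09099174] [-138.0502181   102.10605113   42.40079027  -77.29565391] [0.01992611 0.02000494 0.01977447 0.02006528]
bar [0.45640288 0.09069523] [162.16937418 161.16994346]
zaz 70.35219643422793
```

```bash
python3 - <<'E'
from h import *
p,r,s=cur(); z=r.as_matrix()[:,2]; a=np.arctan2(z[1],z[0])
x=r.as_matrix()[:,0]
# ideal vertical target orientation
zz=np.array([np.cos(np.radians(72.2)),np.sin(np.radians(72.2)),0]); xx=np.array([0,0,-1.]); t=R.from_matrix(np.c_[xx,np.cross(zz,xx),zz])
print(x,rel(p,r,[.456,.0907,.1],t).round(4),rel(p,r,[.456,.0907,.033],t).round(4))
E
```

```text
[ 1.21358972e-03 -6.56881358e-05 -9.99999261e-01] [ 0.0988  0.0535 -0.0092 -0.0323  0.0003  0.0012] [ 0.1658  0.0535 -0.0092 -0.0323  0.0003  0.0012]
```

Request:
{"fn": "jog_arm", "kwargs": {"series": [[0.03,0.02,-0.003,-0.015,0,0],[0.06,0.04,-0.006,-0.032,0,0],[0.09,0.0535,-0.009,-0.032,0,0],[0.115,0.0535,-0.009,-0.032,0,0],[0.135,0.0535,-0.009,-0.032,0,0],[0.15,0.0535,-0.009,-0.032,0,0],[0.16,0.0535,-0.009,-0.032,0,0],[0.166,0.0535,-0.009,-0.032,0,0],[0.166,0.0535,-0.009,-0.032,0,0],[0.166,0.0535,-0.009,-0.032,0,0]]}}

```text
clock: 7.2
ee_pos: [0.4564, 0.0908, 0.0327]
orientation: [0.571, -0.417, 0.571, 0.417]
ft_force: [-0.2, 0.3, -0.1]
width: 0.0855
```

```bash
python3 - <<'E'
from h import *
w=snap('wrist','w4'); f=cv2.imread('pics/w4.png')
cv2.imwrite('pics/w4b.png',cv2.resize(f,(800,600)))
E
```

```text
(no output)
```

View pics/w4b.png

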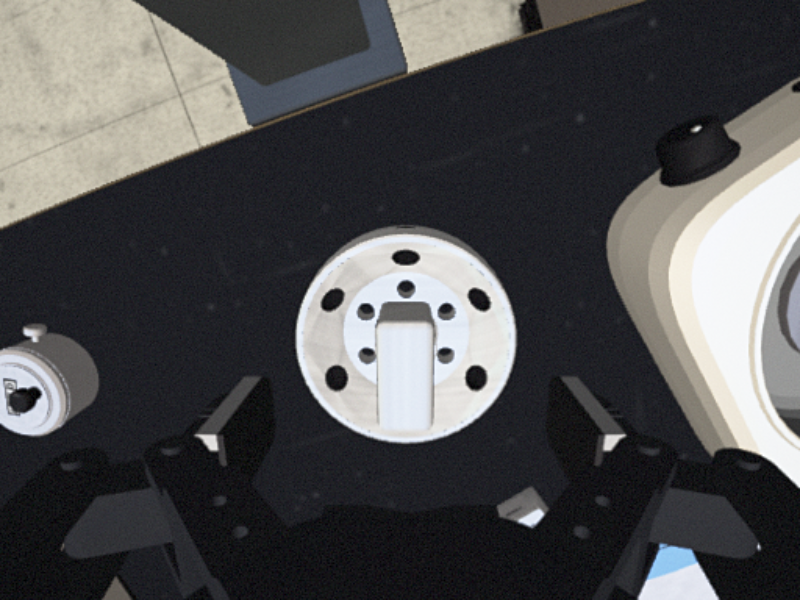

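Request:
{"fn": "jog_arm", "kwargs": {"series": [[0,0,0,0,0,0],[0,0,0,0,0,0],[0,0,0,0,0,0],[0,0,0,0,0,0],[0,0,0,0,0,0],[0,0,0,0,0,0],[0,0,0,0,0,0],[0,0,0,0,0,0]], "fingers": 0, "squeeze": 50}}

```text
clock: 8.05
ee_pos: [0.4558, 0.0908, 0.0322]
orientation: [0.571, -0.417, 0.571, 0.417]
ft_force: [0.3, -0.3, 0.1]
width: 0.0001
```

```bash
python3 - <<'E'
from h import *
w=snap('wrist','w5'); f=cv2.imread('pics/w5.png')
cv2.imwrite('pics/w5b.png',cv2.resize(f[130:350,130:390],None,fx=2.7,fy=2.7))
s=ctrl.observe(); print(s['ft_force'],s['wrist_torque'],s['ee_pos'],s['width'])
E
```

```text
[-0.44611733  0.06421249  0.85901339] [-0.01815125 -0.04500597 -0.03071293] [0.45582557 0.09075709 0.03218058] 0.00025008081816559936
```

View pics/w5b.png

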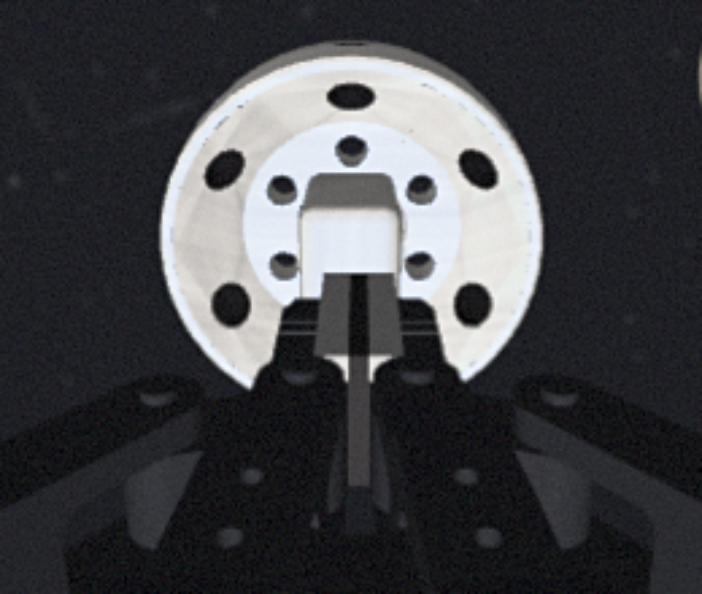

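```bash
python3 - <<'E'
from h import *
w=imaging.snapshot('wrist'); p,r,s=cur(); f=w['frame'][:,:,::-1].copy()
T=np.array(w['cam_to_world']); print(r.inv().apply(T[:3,3]-p))
for d,cl in ((0,(0,0,255)),(-.0187,(0,255,0)),(-.04,(255,0,0))):
    u=proj(w,[p+r.apply([d,0,0])])[0]; print(u, proj(w,[p+r.apply([d,.011,0])])[0]); cv2.circle(f,tuple(int(v) for v in u.round()),2,cl,-1)
for z in (.03,.062): print(z,proj(w,[[.456,.0907,z],[.456+.021*np.cos(np.radians(-17.8)),.0907+.021*np.sin(np.radians(-17.8)),z],[.456-.021*np.cos(np.radians(-17.8)),.0907-.021*np.sin(np.radians(-17.8)),z]]).round())
cv2.imwrite('pics/w6.png',cv2.resize(f[130:350,130:390],None,fx=2.7,fy=2.7))
t=snap('scene','s6'); f=cv2.imread('pics/s6.png'); u=proj(t,[p])[0].astype(int);print(u)
cv2.imwrite('pics/s6b.png',cv2.resize(f[max(u[1]-80,0):u[1]+40,u[0]-60:u[0]+80],None,fx=5,fy=5,interpolation=cv2.INTER_CUBIC))
t=snap('top','t6'); f=cv2.imread('pics/t6.png'); u=proj(t,[p])[0].astype(int);print(u)
cv2.imwrite('pics/t6b.png',cv2.resize(f[max(u[1]-60,0):u[1]+60,u[0]-70:u[0]+70],None,fx=5,fy=5,interpolation=cv2.INTER_CUBIC))
E
```

```text
[-0.17573616  0.06450731  0.00045303]
[261.06099521 223.97095624] [261.0276064  207.36295539]
[260.99983523 235.25319249] [260.96131748 217.04829426]
[260.91258557 251.42253839] [260.86612148 231.00458104]
0.03 [[261. 223.]
 [261. 253.]
 [261. 191.]]
0.062 [[261. 244.]
 [261. 278.]
 [261. 206.]]
[211 197]
[234 225]
```

View pics/w6.png

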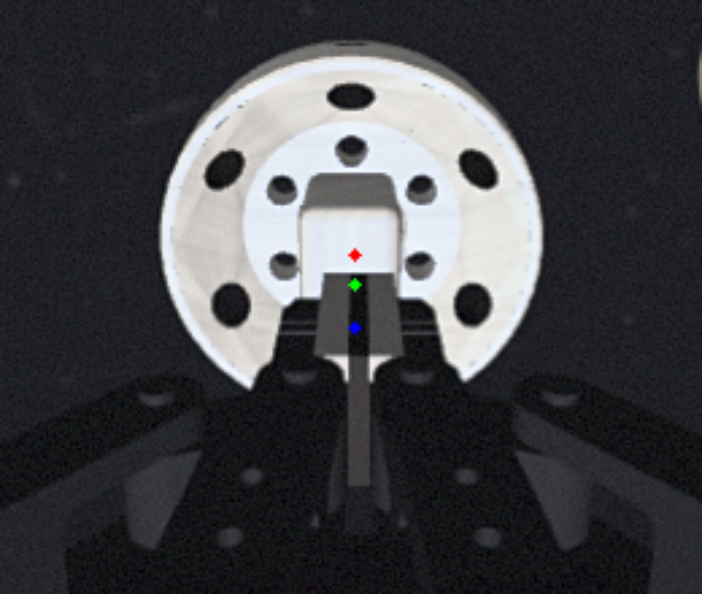

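View pics/s6b.png

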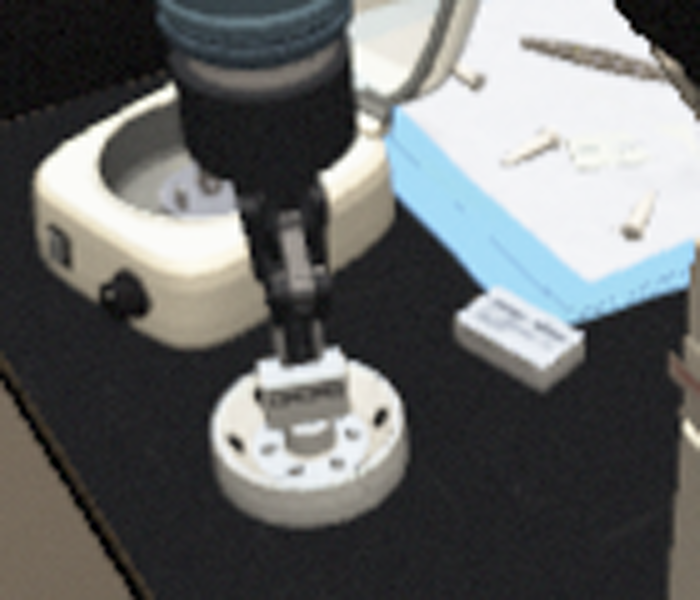

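View pics/t6b.png

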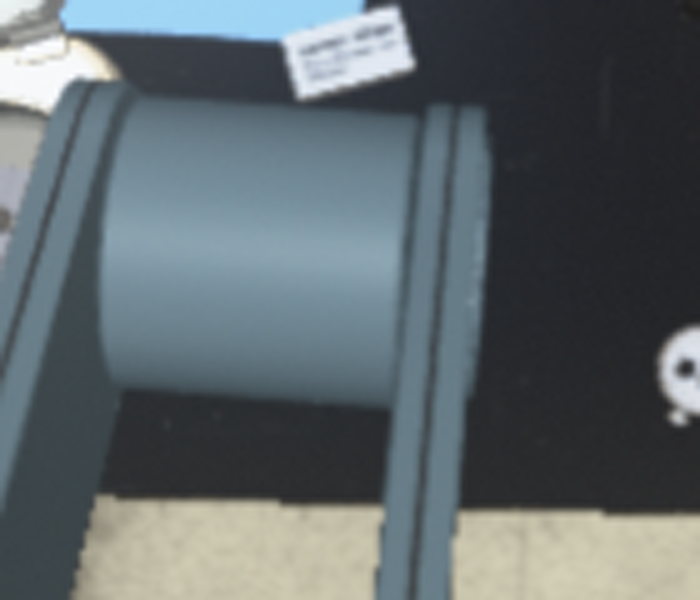

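```bash
python3 - <<'E'
from h import *
t=imaging.snapshot('scene'); w=imaging.snapshot('wrist'); p,r,s=cur()
for z in np.arange(.03,.085,.01): print(round(z,3),proj(t,[[p[0],p[1],z]])[0].round(1),'bar',proj(t,[[.456,.0907,z]])[0].round(1),'w',proj(w,[p+r.apply([-(z-.032),.011,0])])[0].round(1),proj(w,[p+r.apply([-(z-.032),-.011,0])])[0].round(1))
E
python3 - <<'E'
import cv2
f=cv2.imread('pics/w5.png'); cv2.imwrite('pics/w5z.png',cv2.resize(f[210:290,215:305],None,fx=7,fy=7,interpolation=cv2.INTER_CUBIC))
E
```

```text
0.03 [211.3 198.6] bar [211.4 198.6] w [261.  206.4] [261.1 238.8]
0.04 [211.  195.7] bar [211.1 195.7] w [261.  211.3] [261.  245.2]
0.05 [210.6 192.7] bar [210.7 192.6] w [260.9 216.6] [261.  252.3]
0.06 [210.2 189.6] bar [210.3 189.6] w [260.9 222.7] [261.  260.2]
0.07 [209.8 186.5] bar [209.9 186.5] w [260.8 229.5] [260.9 269.1]
0.08 [209.4 183.4] bar [209.5 183.3] w [260.8 237.3] [260.9 279.1]
```

View pics/w5z.png

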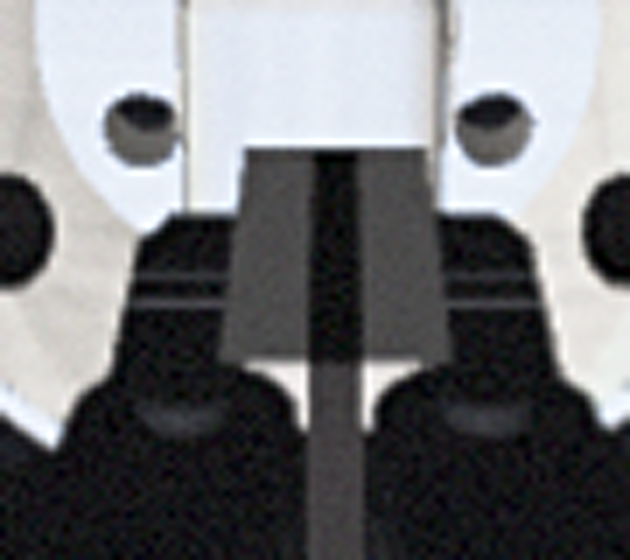

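Request:
{"fn": "jog_arm", "kwargs": {"series": [[0,0,0,0,0,0],[0,0,0,0,0,0],[0,0,0,0,0,0],[0,0,0,0,0,0],[0,0,0,0,0,0],[0.005,0,0,0,0,0],[0.01,0,0,0,0,0],[0.015,0,0,0,0,0],[0.015,0,0,0,0,0]], "fingers": 1}}

```text
clock: 9.25
ee_pos: [0.455, 0.0908, 0.0163]
orientation: [0.571, -0.416, 0.572, 0.417]
ft_force: [-0.5, 0.4, -0.6]
width: 0.0855
```

```bash
python3 - <<'E'
from h import *
t=snap('scene','s7'); f=cv2.imread('pics/s7.png')
cv2.imwrite('pics/s7b.png',cv2.resize(f[117:237,151:291],None,fx=5,fy=5,interpolation=cv2.INTER_CUBIC))
w=snap('wrist','w7'); f=cv2.imread('pics/w7.png')
cv2.imwrite('pics/w7b.png',cv2.resize(f,(800,600)))
E
```

```text
(no output)
```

View pics/s7b.png

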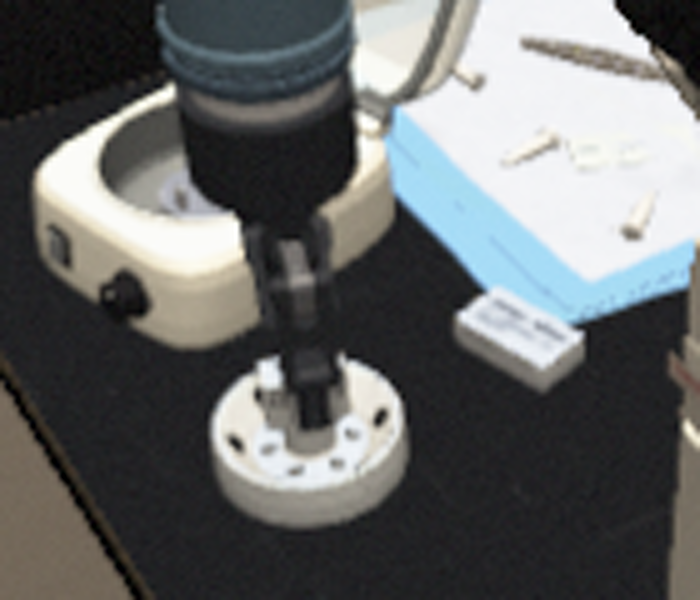

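View pics/w7b.png

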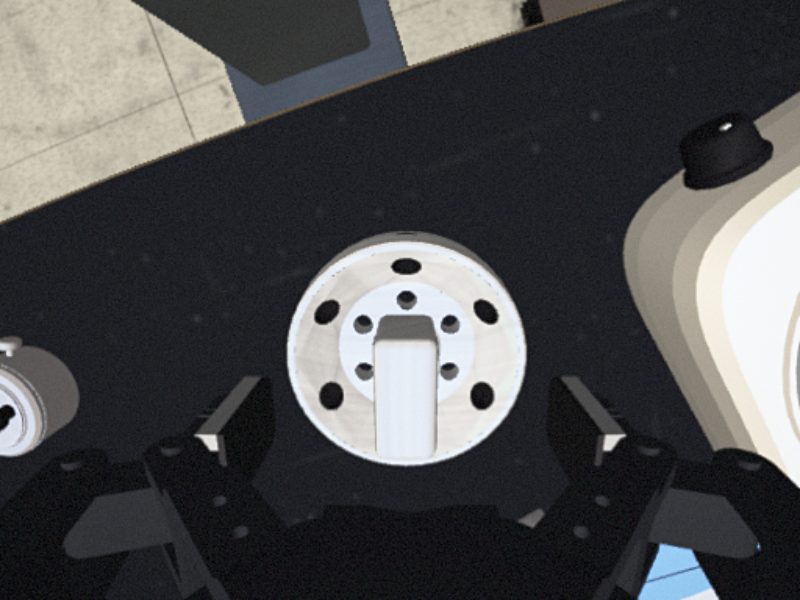

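```bash
python3 - <<'E'
from h import *
t=imaging.snapshot('scene'); p,r,s=cur()
for z in np.arange(.02,.085,.01): print(round(z,3),[proj(t,[[*(p+r.apply([0,0,-o]))[:2],z]])[0].round(1).tolist() for o in (.043,.057)])
E
```

```text
0.02 [[214.6, 213.7], [215.6, 217.9]]
0.03 [[214.2, 210.8], [215.2, 214.9]]
0.04 [[213.9, 207.8], [214.9, 212.0]]
0.05 [[213.5, 204.8], [214.5, 208.9]]
0.06 [[213.1, 201.7], [214.1, 205.9]]
0.07 [[212.8, 198.6], [213.8, 202.8]]
0.08 [[212.4, 195.5], [213.4, 199.6]]
```

Request:
{"fn": "jog_arm", "kwargs": {"series": [[0.005,0,0,0,0,0],[0.01,0,0,0,0,0],[0.015,0,0,0,0,0],[0.018,0,0,0,0,0],[0.018,0,0,0,0,0]]}}

```text
clock: 9.9
ee_pos: [0.4553, 0.0908, -0.0014]
orientation: [0.571, -0.417, 0.572, 0.417]
ft_force: [-0.7, -0.4, 0.5]
width: 0.0854
```

Request:
{"fn": "jog_arm", "kwargs": {"series": [[0,0,0,0,0,0],[0,0,0,0,0,0],[0,0,0,0,0,0],[0,0,0,0,0,0],[0,0,0,0,0,0],[0,0,0,0,0,0],[0,0,0,0,0,0]], "fingers": 0, "squeeze": 50}}

```text
clock: 10.6
ee_pos: [0.456, 0.0906, -0.0001]
orientation: [0.571, -0.417, 0.571, 0.417]
ft_force: [-2.0, -0.5, 7.4]
width: 0.0196
```

```bash
python3 - <<'E'
from h import *
s=ctrl.observe(); print(s['ft_force'],s['wrist_torque'],s['ee_pos'],s['width'])
t=snap('scene','s8'); f=cv2.imread('pics/s8.png')
cv2.imwrite('pics/s8b.png',cv2.resize(f[117:237,151:291],None,fx=5,fy=5,interpolation=cv2.INTER_CUBIC))
w=snap('wrist','w8'); f=cv2.imread('pics/w8.png')
cv2.imwrite('pics/w8b.png',cv2.resize(f[130:350,130:390],None,fx=2.7,fy=2.7))
E
```

```text
[-1.95488939 -0.50488195  7.41999722] [-0.12935134  0.37056695  0.04910067] [ 4.55991336e-01  9.06295489e-02 -5.55803923e-05] 0.019608436559946762
```

View pics/s8b.png

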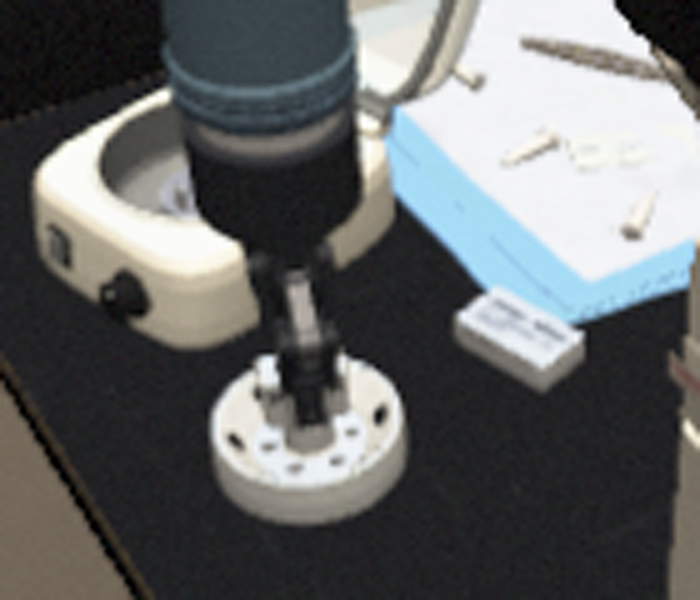

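View pics/w8b.png

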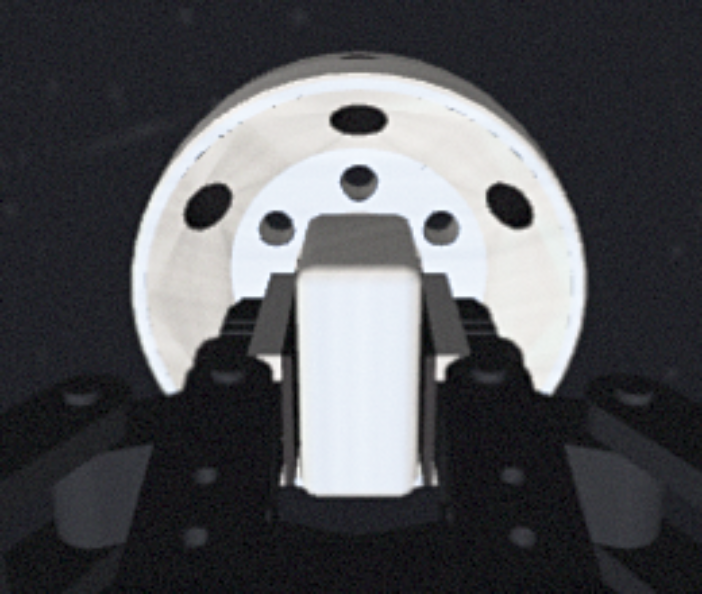

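```bash
python3 - <<'E'
from h import *
p,r,s=cur(); 
az=np.radians(72.2-25.7); zz=np.array([np.cos(az),np.sin(az),0]); xx=np.array([0,0,-1.]); t=R.from_matrix(np.c_[xx,np.cross(zz,xx),zz])
print(rel(p,r,[.490,.271,.12],t).round(4), s['joint_positions'].round(2))
E
```

```text
[-0.1201  0.0224  0.1822  0.4498 -0.      0.0006] [-0.04  0.35  1.98 -0.    0.81 -1.31]
```

Request:
{"fn": "jog_arm", "kwargs": {"series": [[-0.004,0,0,0,0,0],[-0.012,0,0,0,0,0],[-0.03,0,0,0,0,0],[-0.055,0,0,0,0,0],[-0.08,0,0,0,0,0],[-0.105,0,0,0,0,0],[-0.12,0,0,0,0,0],[-0.12,0,0,0,0,0],[-0.12,0,0,0,0,0]]}}

```text
clock: 11.6
ee_pos: [0.4555, 0.0908, 0.119]
orientation: [0.571, -0.417, 0.571, 0.417]
ft_force: [-0.8, -0.3, -2.6]
width: 0.019
```

```bash
python3 - <<'E'
from h import *
s=ctrl.observe(); print(s['ft_force'],s['wrist_torque'],s['ee_pos'],s['width'])
t=snap('scene','s9'); f=cv2.imread('pics/s9.png')
cv2.imwrite('pics/s9b.png',cv2.resize(f[70:210,141:301],None,fx=4,fy=4,interpolation=cv2.INTER_CUBIC))
w=snap('wrist','w9'); f=cv2.imread('pics/w9.png')
cv2.imwrite('pics/w9b.png',cv2.resize(f[130:350,130:390],None,fx=2.7,fy=2.7))
E
```

```text
[-0.84263586 -0.32612758 -2.60149207] [-0.0014236  -0.06322022  0.01469694] [0.45550288 0.09082006 0.11902815] 0.019043251101259002
```

View pics/s9b.png

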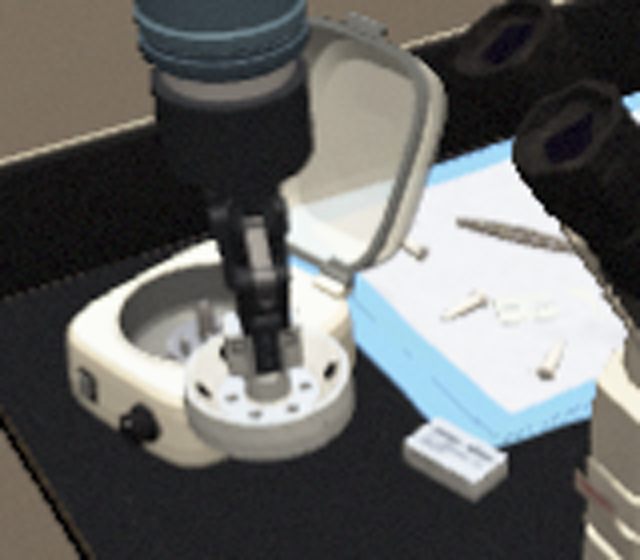

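View pics/w9b.png

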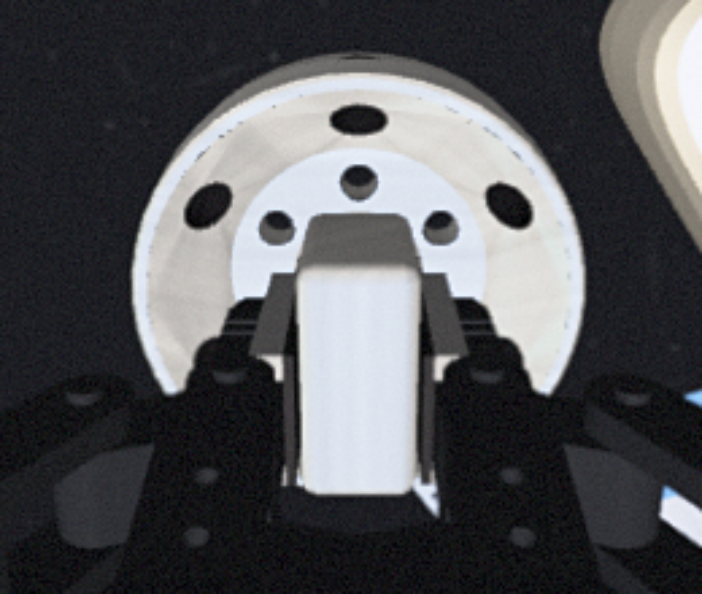

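Request:
{"fn": "jog_arm", "kwargs": {"series": [[0,0.002,0.01,0.03,0,0],[0,0.004,0.03,0.08,0,0],[0,0.007,0.06,0.15,0,0],[0,0.011,0.09,0.23,0,0],[0,0.015,0.12,0.3,0,0],[0,0.018,0.15,0.37,0,0],[0,0.021,0.17,0.42,0,0],[0,0.0225,0.182,0.45,0,0],[0,0.0225,0.182,0.45,0,0],[0,0.0225,0.182,0.45,0,0]]}}

```text
clock: 12.7
ee_pos: [0.489, 0.2705, 0.1179]
orientation: [0.649, -0.279, 0.651, 0.279]
ft_force: [-0.1, -0.7, -2.9]
width: 0.0197
```

```bash
python3 - <<'E'
from h import *
p,r,s=cur(); print(s['ft_force'],s['wrist_torque'],p,s['width'],r.as_matrix().round(3)); z=r.as_matrix()[:,2]; print(np.degrees(np.arctan2(z[1],z[0])))
t=snap('scene','s10'); f=cv2.imread('pics/s10.png')
cv2.imwrite('pics/s10b.png',cv2.resize(f[50:200,131:291],None,fx=4,fy=4,interpolation=cv2.INTER_CUBIC))
w=snap('wrist','w10'); f=cv2.imread('pics/w10.png')
cv2.imwrite('pics/w10b.png',cv2.resize(f,None,fx=1.5,fy=1.5))
E
```

```text
[-0.07182941 -0.67829199 -2.89951924] [ 0.01521441 -0.02380872 -0.0267146 ] [0.48900913 0.27047423 0.11791617] 0.019706011707169308 [[-0.002 -0.726  0.688]
 [-0.001  0.688  0.726]
 [-1.     0.001 -0.003]]
46.5528888678199
```

View pics/s10b.png

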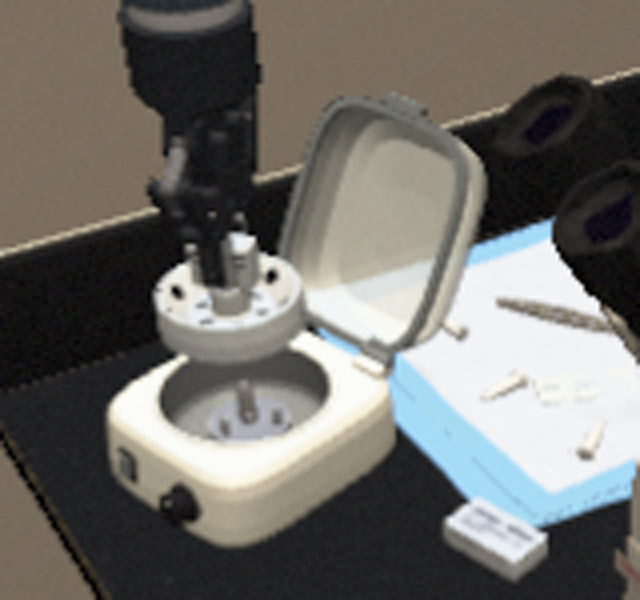

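View pics/w10b.png

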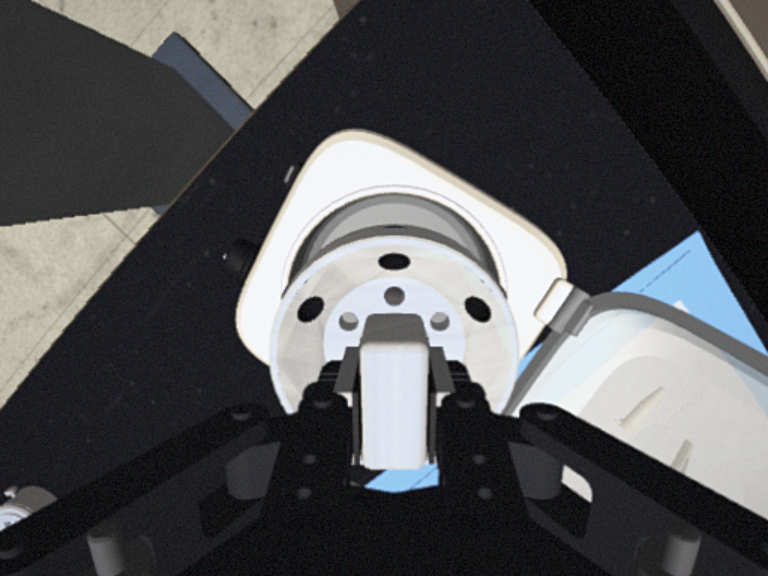

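Request:
{"fn": "jog_arm", "kwargs": {"series": [[0.01,0,0.001,0,0,0],[0.025,0,0.001,0,0,0],[0.036,0,0.001,0,0,0],[0.041,0,0.001,0,0,0],[0.045,0,0.001,0,0,0],[0.048,0,0.001,0,0,0],[0.051,0,0.001,0,0,0],[0.051,0,0.001,0,0,0],[0.051,0,0.001,0,0,0]]}}

```text
clock: 13.7
ee_pos: [0.4907, 0.2718, 0.0685]
orientation: [0.65, -0.279, 0.65, 0.279]
ft_force: [-0.0, -0.1, -2.0]
width: 0.0193
```

```bash
cat > st.py <<'E'
from h import *
p,r,s=cur(); print(s['clock'],'F',s['ft_force'].round(1),'M',s['wrist_torque'].round(2),p.round(4),s['width'].round(4),'Ftool',r.inv().apply(s['ft_force']).round(1)); z=r.as_matrix()[:,2]; print(np.degrees(np.arctan2(z[1],z[0])))
E
python3 st.py; python3 st.py
```

```text
Traceback (most recent call last):
  File "st.py", line 2, in <module>
    p,r,s=cur(); print(s['clock'],'F',s['ft_force'].round(1),'M',s['wrist_torque'].round(2),p.round(4),s['width'].round(4),'Ftool',r.inv().apply(s['ft_force']).round(1)); z=r.as_matrix()[:,2]; print(np.degrees(np.arctan2(z[1],z[0])))
                                                                                                       ^^^^^^^^^^^^^^^^
AttributeError: 'float' object has no attribute 'round'
Traceback (most recent call last):
  File "st.py", line 2, in <module>
    p,r,s=cur(); print(s['clock'],'F',s['ft_force'].round(1),'M',s['wrist_torque'].round(2),p.round(4),s['width'].round(4),'Ftool',r.inv().apply(s['ft_force']).round(1)); z=r.as_matrix()[:,2]; print(np.degrees(np.arctan2(z[1],z[0])))
                                                                                                       ^^^^^^^^^^^^^^^^
AttributeError: 'float' object has no attribute 'round'
```

Measured position noise is about 0.5 mm; no contact yet. Continue down slowly.

Request:
{"fn": "jog_arm", "kwargs": {"series": [[0.002,0,0,0,0,0],[0.004,0,0,0,0,0],[0.006,0,0,0,0,0],[0.008,0,0,0,0,0],[0.008,0,0,0,0,0],[0.008,0,0,0,0,0]]}}

```text
clock: 14.3
ee_pos: [0.4897, 0.2711, 0.0596]
orientation: [0.649, -0.279, 0.651, 0.279]
ft_force: [-1.9, -2.9, -4.9]
width: 0.0187
```

```bash
sed -i "s/s\['width'\].round(4)/round(s['width'],4)/" st.py; python3 st.py; python3 - <<'E'
from h import *
t=snap('scene','s11'); f=cv2.imread('pics/s11.png')
cv2.imwrite('pics/s11b.png',cv2.resize(f[50:200,131:291],None,fx=4,fy=4,interpolation=cv2.INTER_CUBIC))
E
```

```text
14.3 F [-1.9 -2.9 -4.9] M [-0.61  0.43 -0.01] [0.4897 0.2711 0.0596] 0.0187 Ftool [ 4.9 -0.6 -3.4]
46.46842826781408
```

View pics/s11b.png

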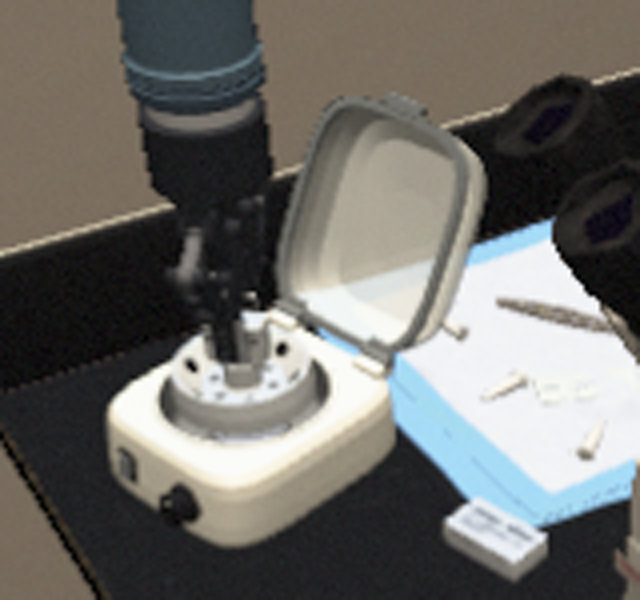

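Request:
{"fn": "jog_arm", "kwargs": {"series": [[0,0,-0.0005,0,0,0],[0,0,-0.001,0,0,0],[0,0,-0.001,0,0,0]]}}

```text
clock: 14.65
ee_pos: [0.4898, 0.271, 0.0602]
orientation: [0.65, -0.279, 0.65, 0.279]
ft_force: [-0.5, -1.3, -3.5]
width: 0.0196
```

```bash
python3 st.py
```

```text
14.65 F [-0.5 -1.3 -3.5] M [-0.35  0.39  0.02] [0.4898 0.271  0.0602] 0.0196 Ftool [ 3.5 -0.6 -1.3]
46.46002563914499
```

Request:
{"fn": "jog_arm", "kwargs": {"series": [[0,-0.0003,-0.0005,0,0,0],[0.001,-0.0003,-0.0006,0,0,0],[0.002,-0.0003,-0.0006,0,0,0],[0.003,-0.0003,-0.0006,0,0,0],[0.003,-0.0003,-0.0006,0,0,0]]}}

```text
clock: 15.15
ee_pos: [0.49, 0.2705, 0.0573]
orientation: [0.65, -0.279, 0.65, 0.279]
ft_force: [-1.5, -0.4, -3.2]
width: 0.0191
```

```bash
python3 st.py
```

```text
15.15 F [-1.5 -0.4 -3.2] M [-0.08  0.18  0.04] [0.49   0.2705 0.0573] 0.0191 Ftool [ 3.2  0.8 -1.3]
46.4646564200328
```

Request:
{"fn": "jog_arm", "kwargs": {"series": [[0.001,0,0,0,0,0],[0.002,0,0,0,0,0],[0.003,0,0,0,0,0],[0.004,0,0,0,0,0],[0.004,0,0,0,0,0]]}}

```text
clock: 15.65
ee_pos: [0.4899, 0.2704, 0.0531]
orientation: [0.65, -0.279, 0.65, 0.279]
ft_force: [0.4, 1.3, -2.8]
width: 0.0193
```

```bash
python3 st.py
```

```text
15.65 F [ 0.4  1.3 -2.8] M [-0.04  0.05 -0.03] [0.4899 0.2704 0.0531] 0.0193 Ftool [2.8 0.6 1.2]
46.466606427789195
```

Request:
{"fn": "jog_arm", "kwargs": {"series": [[0.0005,0,0,0,0,0],[0.001,0,0,0,0,0],[0.0015,0,0,0,0,0],[0.0015,0,0,0,0,0]]}}

```text
clock: 16.05
ee_pos: [0.4898, 0.2703, 0.0517]
orientation: [0.65, -0.279, 0.65, 0.279]
ft_force: [-1.1, 0.1, -4.3]
width: 0.0193
```

```bash
python3 st.py
```

```text
16.05 F [-1.1  0.1 -4.3] M [ 0.03  0.   -0.04] [0.4898 0.2703 0.0517] 0.0193 Ftool [ 4.3  0.8 -0.7]
46.464532723860835
```

Request:
{"fn": "jog_arm", "kwargs": {"series": [[0.0005,0,0,0,0,0],[0.001,0,0,0,0,0],[0.001,0,0,0,0,0]]}}

```text
clock: 16.35
ee_pos: [0.4896, 0.2703, 0.0506]
orientation: [0.65, -0.279, 0.65, 0.279]
ft_force: [0.1, 0.7, -2.1]
width: 0.0196
```

Request:
{"fn": "jog_arm", "kwargs": {"series": [[0.0005,0,0,0,0,0],[0.001,0,0,0,0,0],[0.001,0,0,0,0,0]]}}

```text
clock: 16.65
ee_pos: [0.4896, 0.2703, 0.0496]
orientation: [0.65, -0.279, 0.65, 0.279]
ft_force: [-0.2, 0.6, -3.2]
width: 0.019
```

```bash
python3 st.py
```

```text
16.65 F [-0.2  0.6 -3.2] M [0.   0.05 0.01] [0.4896 0.2703 0.0496] 0.019 Ftool [3.2 0.6 0.3]
46.462088840283855
```

Request:
{"fn": "jog_arm", "kwargs": {"series": [[0.0005,0,0,0,0,0],[0.001,0,0,0,0,0],[0.0015,0,0,0,0,0],[0.0015,0,0,0,0,0]]}}

```text
clock: 17.05
ee_pos: [0.4896, 0.2703, 0.0481]
orientation: [0.65, -0.279, 0.65, 0.279]
ft_force: [-0.6, -0.1, -2.9]
width: 0.0193
```

Request:
{"fn": "jog_arm", "kwargs": {"series": [[0.0005,0,0,0,0,0],[0.001,0,0,0,0,0],[0.0015,0,0,0,0,0],[0.0015,0,0,0,0,0]]}}

```text
clock: 17.45
ee_pos: [0.4896, 0.2703, 0.0466]
orientation: [0.65, -0.279, 0.65, 0.279]
ft_force: [0.1, 0.2, -2.3]
width: 0.0191
```

```bash
python3 st.py
```

```text
17.45 F [ 0.1  0.2 -2.3] M [-0.02  0.03 -0.04] [0.4896 0.2703 0.0466] 0.0191 Ftool [2.3 0.1 0.2]
46.46676003796344
```

Request:
{"fn": "jog_arm", "kwargs": {"series": [[0.0005,0,0,0,0,0],[0.001,0,0,0,0,0],[0.001,0,0,0,0,0]]}}

```text
clock: 17.75
ee_pos: [0.4896, 0.2703, 0.0457]
orientation: [0.65, -0.279, 0.65, 0.279]
ft_force: [-1.2, 0.3, -1.0]
width: 0.019
```

Request:
{"fn": "jog_arm", "kwargs": {"series": [[0.0005,0,0,0,0,0],[0.001,0,0,0,0,0],[0.001,0,0,0,0,0]]}}

```text
clock: 18.05
ee_pos: [0.4894, 0.2703, 0.045]
orientation: [0.65, -0.279, 0.65, 0.279]
ft_force: [-3.1, -0.0, 2.8]
width: 0.0188
```

```bash
python3 st.py
```

```text
18.05 F [-3.1 -0.   2.8] M [-0.16  0.48 -0.08] [0.4894 0.2703 0.045 ] 0.0188 Ftool [-2.8  2.2 -2.2]
46.46989213589225
```

Request:
{"fn": "jog_arm", "kwargs": {"series": [[0.0005,0.0003,-0.0003,0,0,0],[0.001,0.0003,-0.0003,0,0,0],[0.001,0.0003,-0.0003,0,0,0]]}}

```text
clock: 18.35
ee_pos: [0.4895, 0.2704, 0.044]
orientation: [0.65, -0.279, 0.649, 0.279]
ft_force: [-1.4, -0.3, 2.8]
width: 0.019
```

Request:
{"fn": "jog_arm", "kwargs": {"series": [[0.0005,0,0,0,0,0],[0.001,0,0,0,0,0],[0.001,0,0,0,0,0]]}}

```text
clock: 18.65
ee_pos: [0.4895, 0.2703, 0.0428]
orientation: [0.65, -0.279, 0.65, 0.279]
ft_force: [-1.0, -0.6, 1.6]
width: 0.019
```

```bash
python3 st.py
```

```text
18.65 F [-1.  -0.6  1.6] M [-0.07  0.22 -0.02] [0.4895 0.2703 0.0428] 0.019 Ftool [-1.6  0.4 -1.1]
46.467402972062274
```

```bash
python3 - <<'E'
from h import *
t=snap('scene','s12'); f=cv2.imread('pics/s12.png')
cv2.imwrite('pics/s12b.png',cv2.resize(f[80:200,131:251],None,fx=5,fy=5,interpolation=cv2.INTER_CUBIC))
w=snap('wrist','w12'); f=cv2.imread('pics/w12.png')
cv2.imwrite('pics/w12b.png',cv2.resize(f[130:350,130:390],None,fx=2.7,fy=2.7))
E
```

```text
(no output)
```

View pics/s12b.png

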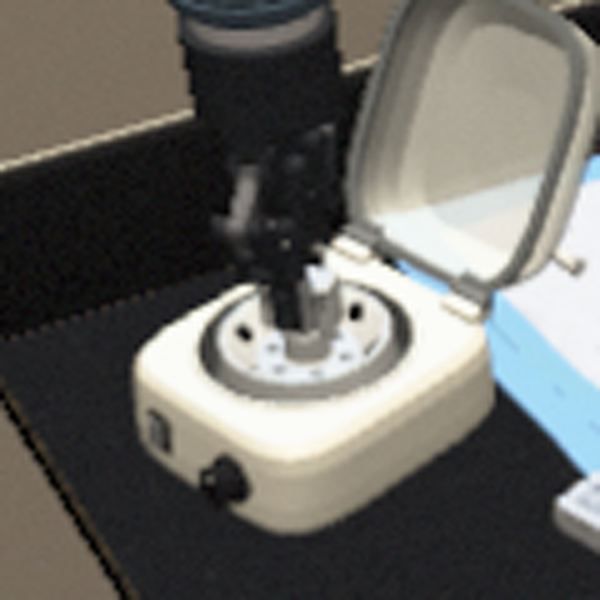

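View pics/w12b.png

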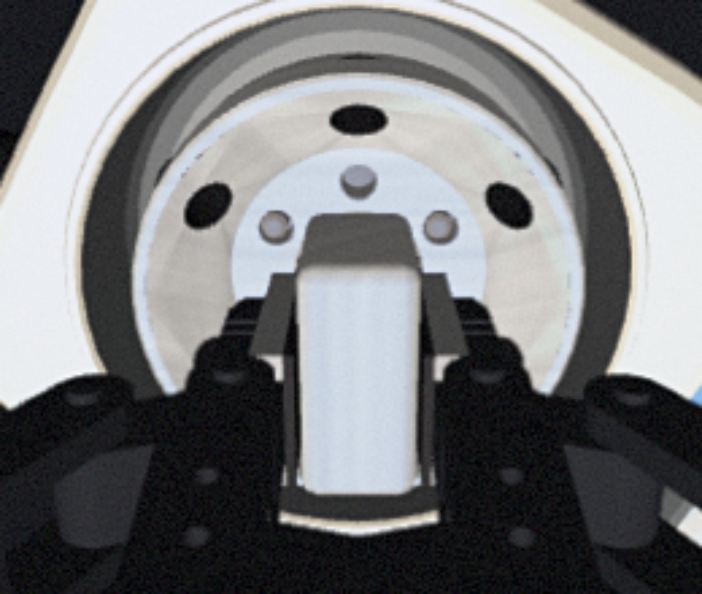

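Request:
{"fn": "jog_arm", "kwargs": {"series": [[0.0005,0,0,0,0,0],[0.001,0,0,0,0,0],[0.001,0,0,0,0,0]]}}

```text
clock: 19.05
ee_pos: [0.4886, 0.27, 0.0403]
orientation: [0.649, -0.279, 0.65, 0.279]
ft_force: [1.4, 0.3, -11.4]
width: 0.019
```

Request:
{"fn": "jog_arm", "kwargs": {"series": [[0.0005,0,0,0,0,0],[0.001,0,0,0,0,0],[0.001,0,0,0,0,0]]}}

```text
clock: 19.35
ee_pos: [0.4887, 0.2701, 0.0401]
orientation: [0.649, -0.279, 0.65, 0.279]
ft_force: [1.1, -0.8, -10.1]
width: 0.0192
```

```bash
python3 st.py
```

```text
19.35 F [  1.1  -0.8 -10.1] M [-0.02 -0.06  0.01] [0.4887 0.2701 0.0401] 0.0192 Ftool [10.1 -1.4  0.2]
46.46524113499024
```

Request:
{"fn": "jog_arm", "kwargs": {"series": [[0.0005,0,0,0,0,0],[0.001,0,0,0,0,0],[0.001,0,0,0,0,0]]}}

```text
clock: 19.65
ee_pos: [0.4891, 0.2702, 0.0398]
orientation: [0.65, -0.279, 0.65, 0.279]
ft_force: [-0.5, 0.2, -6.0]
width: 0.0191
```

Request:
{"fn": "jog_arm", "kwargs": {"series": [[0.0005,0,0,0,0,0],[0.001,0,0,0,0,0],[0.001,0,0,0,0,0]]}}

```text
clock: 19.95
ee_pos: [0.4897, 0.2705, 0.0391]
orientation: [0.65, -0.279, 0.649, 0.279]
ft_force: [-0.5, -0.1, -4.8]
width: 0.0193
```

```bash
python3 st.py
```

```text
19.95 F [-0.5 -0.1 -4.8] M [-0.07  0.13 -0.05] [0.4897 0.2705 0.0391] 0.0193 Ftool [ 4.8  0.2 -0.4]
46.463185384772856
```

Request:
{"fn": "jog_arm", "kwargs": {"series": [[0.0005,0,0,0,0,0],[0.001,0,0,0,0,0],[0.001,0,0,0,0,0]]}}

```text
clock: 20.25
ee_pos: [0.4898, 0.2705, 0.0385]
orientation: [0.65, -0.279, 0.649, 0.279]
ft_force: [-1.7, -0.2, 2.0]
width: 0.0194
```

Request:
{"fn": "jog_arm", "kwargs": {"series": [[0.0005,0,0,0,0,0],[0.001,0,0,0,0,0],[0.001,0,0,0,0,0]]}}

```text
clock: 20.55
ee_pos: [0.4898, 0.2705, 0.0384]
orientation: [0.65, -0.279, 0.649, 0.279]
ft_force: [-3.7, -1.7, 9.3]
width: 0.0188
```

```bash
python3 st.py
```

```text
20.55 F [-3.7 -1.7  9.3] M [-0.34  0.85 -0.03] [0.4898 0.2705 0.0384] 0.0188 Ftool [-9.3  1.5 -3.8]
46.47432765929594
```

Request:
{"fn": "jog_arm", "kwargs": {"series": [[0.0005,0,0,0,0,0],[0.0005,0,0,0,0,0],[-0.0005,0,0,0,0,0],[-0.001,0,0,0,0,0],[-0.001,0,0,0,0,0]]}}

```text
clock: 21.05
ee_pos: [0.4898, 0.2705, 0.0384]
orientation: [0.65, -0.279, 0.649, 0.279]
ft_force: [-1.8, -1.9, 6.9]
width: 0.0196
```

Request:
{"fn": "jog_arm", "kwargs": {"series": [[0,0,0,0,0,0],[0,0,0,0,0,0],[0,0,0,0,0,0],[0,0,0,0,0,0],[0,0,0,0,0,0],[0,0,0,0,0,0],[0,0,0,0,0,0]], "fingers": 1}}

```text
clock: 21.75
ee_pos: [0.4892, 0.2703, 0.0376]
orientation: [0.65, -0.279, 0.65, 0.279]
ft_force: [-0.1, -0.0, 0.3]
width: 0.0855
```

```bash
python3 st.py; python3 - <<'E'
from h import *
w=snap('wrist','w13'); f=cv2.imread('pics/w13.png')
cv2.imwrite('pics/w13b.png',cv2.resize(f,None,fx=1.5,fy=1.5))
E
```

```text
21.75 F [-0.1 -0.   0.3] M [ 0.02  0.02 -0.01] [0.4892 0.2703 0.0376] 0.0855 Ftool [-0.3  0.1 -0.1]
46.46708868168498
```

View pics/w13b.png

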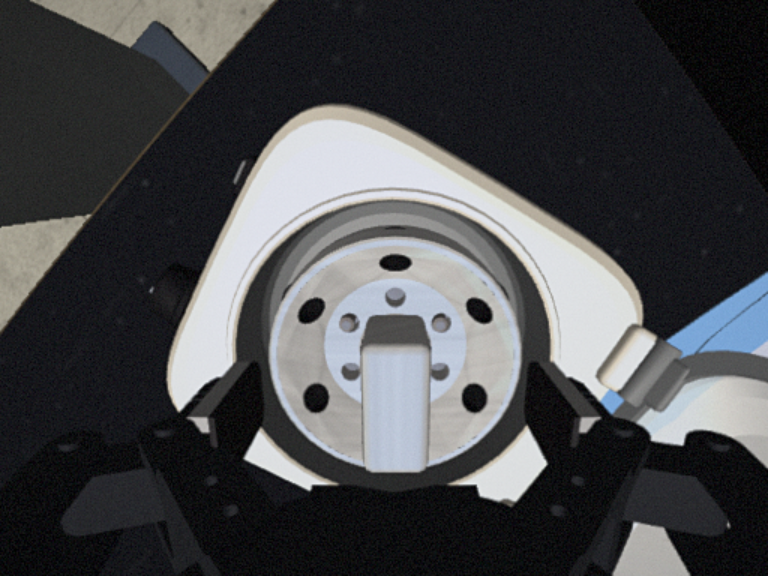

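Request:
{"fn": "jog_arm", "kwargs": {"series": [[-0.01,0,0,0,0,0],[-0.03,0,0,0,0,0],[-0.06,0,0,0,0,0],[-0.09,0,0,0,0,0],[-0.12,0,0,0,0,0],[-0.15,0,0,0,0,0],[-0.18,0,0,0,0,0],[-0.18,0,0,0,0,0],[-0.18,0,0,0,0,0]]}}

```text
clock: 22.7
ee_pos: [0.4896, 0.2704, 0.2189]
orientation: [0.651, -0.279, 0.649, 0.279]
ft_force: [0.4, -0.2, -0.8]
width: 0.0853
```

```bash
python3 st.py; python3 - <<'E'
from h import *
from scipy.optimize import least_squares
w=snap('wrist','w14'); f=cv2.imread('pics/w14.png')
u=proj(w,[[.49,.271,.064]])[0].astype(int); print(u)
cv2.imwrite('pics/w14b.png',cv2.resize(f[u[1]-60:u[1]+60,u[0]-60:u[0]+60],None,fx=5,fy=5,interpolation=cv2.INTER_CUBIC))
# predicted rims for home and detent heights
g=f.copy(); a=np.linspace(0,2*np.pi,200)
for z,cl in((.064,(0,255,0)),(.072,(0,0,255))):
    P=proj(w,np.c_[.490+.048*np.cos(a),.271+.048*np.sin(a),np.full(200,z)]); 
    q=((P-[u[0]-60,u[1]-60]+.5)*5-.5).astype(int)
    print(z,P.min(0),P.max(0))
t=snap('scene','s14'); f=cv2.imread('pics/s14.png')
def ov(z,cl,im):
    P=proj(t,np.c_[.490+.048*np.cos(a),.271+.048*np.sin(a),np.full(200,z)]); 
    cv2.polylines(im,[((P-[131,80]+.5)*5-.5).astype(int).reshape(-1,1,2)],True,cl,1)
im=cv2.resize(f[80:200,131:251],None,fx=5,fy=5,interpolation=cv2.INTER_CUBIC)
cv2.imwrite('pics/s14b.png',im); ov(.064,(0,255,0),im); ov(.072,(0,0,255),im); cv2.imwrite('pics/s14c.png',im)
E
```

```text
22.7 F [ 0.4 -0.2 -0.8] M [-0.02 -0.01  0.01] [0.4896 0.2704 0.2189] 0.0853 Ftool [ 0.8 -0.4  0.1]
46.47061763678179
[261 177]
0.064 [219.42849204 134.6579627 ] [303.40214365 217.24708077]
0.072 [218.44808113 135.0438708 ] [304.39867357 219.48271615]
```

View pics/s14b.png

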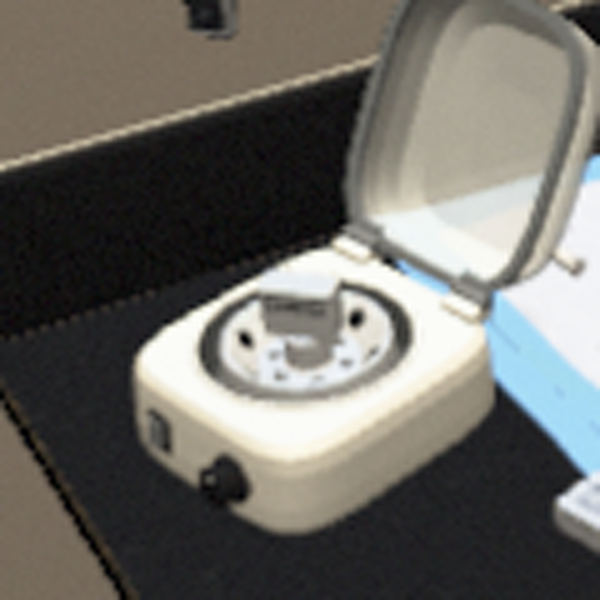

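View pics/s14c.png

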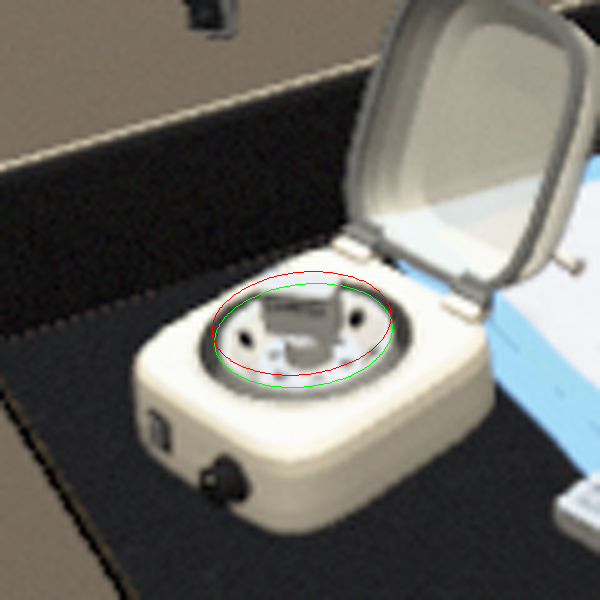

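View pics/w14b.png

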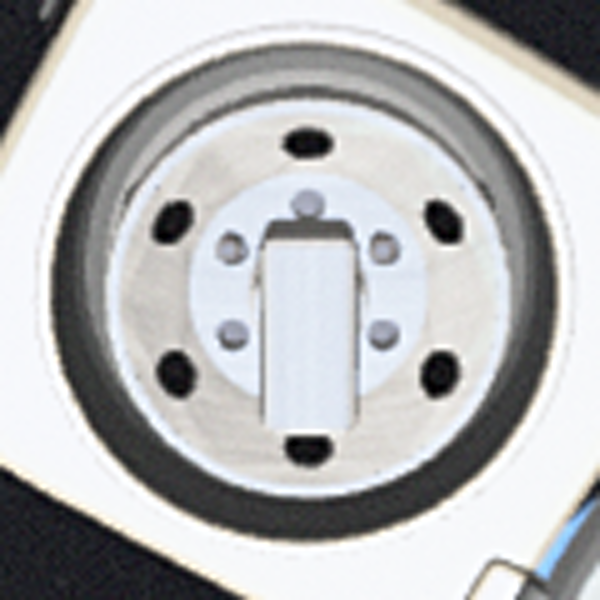

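```bash
python3 - <<'E'
from cell import ctrl
print(ctrl.finish_job())
E
```

```text
the job is handed in; nothing more can be done
None
```

The rotor is on the spindle, fully home on the drive flange, released, and the job is handed in at about 23 s of the 58 s allowed.

- **Alignment:** I measured the pin angle and rotor angle in the wrist camera, gripped the bar, turned the rotor about 26° to match the pins, and lowered it. The holes went past the pin tops without any measurable push.
- **Seating:** The spring balls were felt at about 45.5 mm. The rotor snapped past them, pulling the arm down with about 11 N. It then came to a firm stop at 38.4 mm against the nominal 38 mm. I briefly pressed about 0.5 mm further there; the highest push I read was about 9 N.
- **Final checks:** After letting go, the wrist force read near zero. The pictures show the rotor level in the bowl, and its rim matches the outline predicted for home and not the one 8 mm higher. The arm ended about 0.18 m above it with the gripper open. I did not re-measure the other things on the bench; the arm kept clear of them.

**What failed or disagreed:**
- The first grasp closed just above the bar. In the pictures the fingertips were about 35–40 mm short of the reported tool point, so I opened, went about 33 mm lower and gripped again.
- The top camera put the spindle about 5 mm from where the wrist camera did. I used the wrist camera.
- The push I read at the balls was only about 3 N, below the stated 10–18 N, probably because I read the force only at the end of each short move.

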